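# Shut down the brewing pumps from under the splash guard

### The job

Shut down the pumps and leave the splash guard to drip: lift the clear guard off the switch box by its wooden handle and set it down gently, standing upright with both feet flat inside the black drip tray. Then throw all four switches off (one stroke of the closed fingers along the row does it), feeling for the top of the box without pressing hard on it, and leave everything else on the bench where it is.

Things in the scene. Friction and masses are not known exactly. Their poses are not given: they have to be found in the camera images.
- switch_stand: Telescopic foot of the grey switch box, fixed; origin under its centre on the bench, x along the row of switches, z up. The box over it is 230 (x) by 76 mm (y) with a flat top set by hand 45 to 105 mm above the bench and locked there. The height of the top is not reported and differs every time: feel for it. Four black paddle switches stand on it at x = -60, -20, 20, 60 mm, y = 0.
- touch_down (a point): Point on the bench plane under the bare end of the switch box's top, 98 mm from the stand's origin towards its -x, y = 0. The top is bare from x = -115 to -76 mm there: room to touch down with closed fingers from above.
- switch1 (a joint): Switch at x = -60 mm, rad: 0 = on, leaning 0.3 rad from upright towards the stand's -x; 1.6 = folded fully to +x, 1.3 rad from upright. Over 1.2 counts as off. Paddle 28 mm wide (y), 8 to 10 thick, 34 out of the top when upright; folded, its highest point is 13 mm over the top. Needs about 3 N at the tip and stays where it is left.
- switch2 (a joint): The same, at x = -20 mm. A fingertip that runs from -x to +x along y = 0, its end 15 to 21 mm above the box's top, throws all four; lower, it jams on the folded paddles.
- switch3 (a joint): The same, at x = +20 mm.
- switch4 (a joint): The same, at x = +60 mm.
- splash_guard: Loose splash guard of clear acrylic, an upside-down U standing over the switch box, 0.3 to 0.65 kg. Origin midway between its feet, at their underside; z up, x along its 266 mm length (near the row's direction, a few mm and degrees askew); 100 mm wide (y). Feet: two end walls 5 mm thick. Top sheet at 150 to 155 mm, long sides open. Lift it straight up by 150 mm or so before going sideways.
- handle (a point): Centre of the guard's wooden handle bar, 198 mm above the guard's origin: bar 120 mm long (guard's x), 14 mm wide (y), 14 mm high, on two posts at x = +-50 mm, 36 mm clear above the top sheet.
- drip_tray: Black plastic drip tray, fixed, 320 (x) by 160 mm (y), walls 5 mm thick and 22 mm high. Origin under its centre; z up, x along its length; inner floor 310 x 150 mm, 5 mm above the origin. The guard fits in lengthwise, either way round. Tray and switch box are one on the robot's left, one on its right; which is which changes.
- jar: Bystander: jar with yellow lid, 76 mm across, 85 mm high, between tray and switch box. Origin under its centre.
- brush: Bystander: brush 170 mm long lying on the bench between tray and switch box, on the near side. Origin under it.
- adapter: Bystander: black power brick 110 x 50 x 32 mm between tray and switch box, towards the far side. Origin under its centre.
- jug: Bystander: white measuring jug with a handle, 110 mm across, 120 mm high, far side. Origin under its centre.
- bottle: Bystander: amber bottle, 64 mm across, 150 mm high, far side. Origin under its centre.
Not all that is in view belongs to the job. Of the things that look like the switch_stand, the larger one is meant.

How it is judged:
By the outcome, as a careful person would: the job done as asked, in the order asked, and still so for the second after the job is handed in, with the robot touching nothing.
It also fails if it takes over 64 s, if anything falls off the work surface, if the arm or the gripper's body presses on something with over 40 N, if the wrist force passes 120 N, or if a joint passes its speed limit or range.

### The arm

A 6-joint arm with a two-finger parallel gripper is mounted at the origin on the work surface. World frame = base frame: x ahead of the robot, y to its left, z up, the work surface at z = 0. Lengths are in m, angles in rad, forces in N, time in s.
With the tool pointing down it reaches from about 0.3 to 1 m from the base axis. Payload 5.1 kg.
Tool frame: the origin (TCP) lies on the centre line of the jaws, within the pads' length; the fingertips stand r.tips_ahead ahead of it and the grasp point (between the pads) lies 5 mm behind it (r.tips_ahead is the distance from the TCP to the fingertips, in m); z points along the fingers, y is the line along which they close (so a half turn about z gives the same grasp; the last joint's range is limited). The gripper opens to 95 mm and grips with 3 to 60 N. Pads are 20 mm wide; open, the fingers measure 119 mm over their backs; the gripper's body (75 mm by 180 mm) begins 59 mm behind the grasp point.
Start: joints at [-1.218, 0.124, 1.65, -0, 1.367, -0.083], TCP at [0.274, -0.589, 0.207] pointing down, gripper open.
Joint ranges: [-2.61, 2.61], [-1.02, 2.33], [0.03, 2.71], [-1.35, 4.49], [0.32, 2.68], [-2.91, 2.91]. Speed limits (rad/s): [2.57, 2.57, 3.14, 3.14, 3.14, 3.14].

### API

Orientations are given as a unit quaternion [x, y, z, w].
In Python, from station import monitor, imaging, r gives the robot as it stands.
- The arm moves only by the tool step_arm, never from a script. Its argument "series" is a list of rows, each an object with "angular": the turn, a rotation vector about the tool's x, y, z in rad, a list of three; "dp": the shift along the tool's x, y, z in m, a list of three; "gripper": the gripper's target within -1 to 1 (shut at 1, half-way at 0, fully open at -1). A call has 1 to 20 rows; each row is the pose to reach, as a shift and turn from the pose commanded when the call began, along the tool's axes at that moment; what a row does not reach only later rows make up. A row lasts 1/12 s, in which the tool goes at most 41.7 mm and 7.16 degrees, less where a joint would pass 70% of its speed; a pose out of reach is approached as far as the arm can. A call with a gripper value outside its range is refused whole. The fingers move at their own pace and stop on an object; "force" is the grip in N (left out, the last holds). Time passes only in rows, so rows that repeat a pose let the fingers close. It gives the time, the measured TCP pose, the force, the opening and the grip force at its end, in the units of the state.
- monitor.state(): the state, without advancing time (a new reading comes with each control period).
- imaging.snapshot(name): name is "side" or "top" or "wrist"; returns a dict with "pixels" (400x640x3 uint8, blue, green, red), "fx", "fy", "cx", "cy" (pixels), "D" ([k1, k2, p1, p2, k3] as OpenCV has them; the pictures are not rectified), "R" (3x3) and "t" (3): a world point X has camera coordinates R X + t; the wrist camera has in their place "T_tool_cam" (4x4, takes a point from camera to tool coordinates, whose origin is the TCP and whose axes are the flange's). Camera axes: x right, y down, z forward; pixel columns grow to the right and rows downward; lengths in m; the calibration is good to about 2 mm. A picture is of the moment at which its call begins: read the wrist's pose just before it. There is no depth.
- r.sign_off(): hands the job in; it is judged then, once.
The state is a dict: "time_s": time; "joint_positions": joint angles; "qvel": joint speeds; "effort": joint torques, N m; "eef_pos": TCP position; "ee_rot": TCP orientation; "wrist_force": force on the tool from outside, world axes, zero at the start; "torque": the same for the moment, N m; "finger_gap": finger opening in m; "grip_force": force on a finger pad.
Only numpy, scipy, OpenCV 4.12 (cv2) and the standard library are available. Lean on these libraries where they do the work, as an engineer would, in place of code of your own. Each camera call takes 0.05 s, during which the arm holds its last target. There are 200 camera calls.

## Working session

There is one attempt and no reset: what is moved stays moved. The work goes in short steps, Python scripts to look and compute and a tool call to move; the robot and the scene stay as the last step left them, time stands still between calls to the robot, and variables do not carry over. Pictures are saved under pics/ and viewed, at most 10 in all, crops included, and the job is handed in when it is done.

Besides the shell and the picture viewer there is one more tool, called after "Emit:" as name(argument=value, ...) on one line, values as JSON. step_arm: Moves the arm, as the interface text tells. Its arguments: {"type":"object","properties":{"series":{"type":"array"},"force":{"type":"number"}},"required":["series"]}

```bash
mkdir -p pics; ls
python3 - <<'E'
from station import monitor, imaging, r
import cv2,pickle
s=monitor.state();print(s, r.tips_ahead)
d={n:imaging.snapshot(n) for n in("side","top")}
pickle.dump(d,open('snap0.pkl','wb'))
for n in d:
  cv2.imwrite(f'pics/{n}0.png',d[n]['pixels'])
  print(n,{k:v for k,v in d[n].items() if k!='pixels'})
E
```

```text
pics
{'time_s': 0.0, 'joint_positions': array([-1.21760818e+00,  1.24491660e-01,  1.65166595e+00, -1.97250065e-05,
        1.36750161e+00, -8.25588864e-02]), 'qvel': array([-4.86204354e-05,  1.11593985e-03,  8.91073336e-04, -8.54849131e-04,
       -2.30676433e-04,  1.56338157e-04]), 'effort': array([-2.19674730e-03, -4.17608392e+01, -3.59936678e+01,  7.72641250e-02,
        4.89970751e-02, -1.27335366e-04]), 'eef_pos': array([ 0.27412098, -0.58864393,  0.20560053]), 'ee_rot': array([ 9.76358351e-01,  2.16155738e-01, -1.48961244e-04, -1.02253613e-03]), 'wrist_force': array([-0.66382672,  0.33566578, -0.40915867]), 'torque': array([ 0.05545058, -0.01288685, -0.00864836]), 'grip_force': 0.0, 'finger_gap': 0.09513913559148575} 0.014
side {'fx': 483.0079128770954, 'fy': 483.0079128770954, 'cx': 314.2641084750919, 'cy': 190.23166160622992, 'D': array([0.02399771, 0.        , 0.        , 0.        , 0.        ]), 'R': array([[-0.71957696, -0.69414234,  0.01937554],
       [-0.51625119,  0.51608982, -0.68347349],
       [ 0.46442837, -0.50181442, -0.72971815]]), 't': array([0.37358   , 0.36223955, 1.11452963])}
top {'fx': 462.3721814077872, 'fy': 462.3721814077872, 'cx': 317.34858350837607, 'cy': 193.3179736488671, 'D': array([-0.01123715,  0.        ,  0.        ,  0.        ,  0.        ]), 'R': array([[ 0.00542793, -0.99995087, -0.00829428],
       [-0.99669134, -0.00473719, -0.08114144],
       [ 0.08109816,  0.00870727, -0.99666809]]), 't': array([-0.02782402,  0.51998233,  1.2702177 ])}
```

View pics/top0.png

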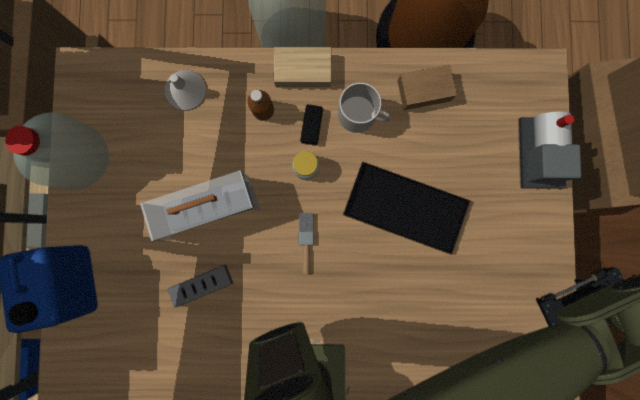

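View pics/side0.png

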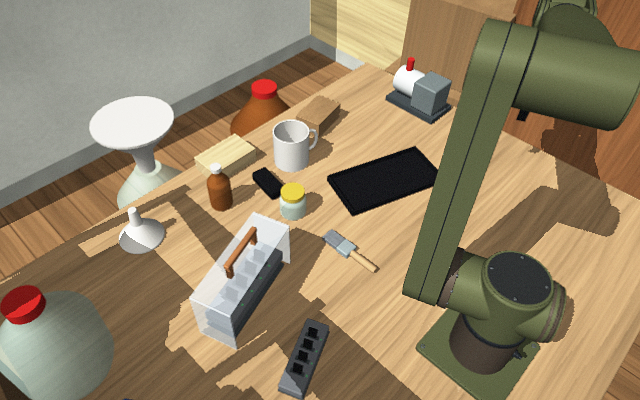

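The top view shows the guard with its wooden handle at about (192,204) and the tray at (407,207). There are two switch boxes: the one under the guard at (197,205), and a bare one at (200,286). The one under the guard is larger, and it is the one with the guard over it, so that's the one meant. I'll confirm it in an enlarged crop and measure the tray by threshold.

```bash
cat > h.py <<'E'
import cv2,pickle,numpy as np
from scipy.spatial.transform import Rotation as Ro
def K(c): return np.array([[c['fx'],0,c['cx']],[0,c['fy'],c['cy']],[0,0,1.]])
def ray(c,p):
    u=cv2.undistortPoints(np.array([[p]],float),K(c),c['D'])[0,0]
    d=c['R'].T@np.array([u[0],u[1],1.]); return -c['R'].T@c['t'], d/np.linalg.norm(d)
def atz(c,p,z):
    o,d=ray(c,p); return o+d*(z-o[2])/d[2]
def tri(obs):
    A=np.zeros((3,3));b=np.zeros(3);L=[]
    for c,p in obs:
        o,d=ray(c,p);P=np.eye(3)-np.outer(d,d);A+=P;b+=P@o;L.append((o,d))
    X=np.linalg.solve(A,b)
    return X,[np.linalg.norm(np.cross(d,X-o)) for o,d in L]
def proj(c,X):
    return cv2.projectPoints(np.array([X],float),cv2.Rodrigues(c['R'])[0],c['t'],K(c),c['D'])[0][0,0]
E
python3 - <<'E'
from h import *
d=pickle.load(open('snap0.pkl','rb'));t=d['top']['pixels'];s=d['side']['pixels']
a=cv2.resize(t[165:310,130:260],None,fx=3,fy=3,interpolation=2);b=cv2.resize(s[205:400,185:315],None,fx=3,fy=3,interpolation=2)
im=np.zeros((585,780,3),np.uint8);im[:435,:390]=a;im[:,390:]=b
cv2.imwrite('pics/crop.png',im)
m=(t.max(2)<40).astype(np.uint8);m[:150]=0;m[265:]=0;m[:,:330]=0;m[:,480:]=0
m=cv2.morphologyEx(m,cv2.MORPH_CLOSE,np.ones((3,3)))
c=max(cv2.findContours(m,0,1)[0],key=cv2.contourArea);R=cv2.minAreaRect(c);bx=cv2.boxPoints(R);print(R,bx)
P=np.array([atz(d['top'],p,.022)[:2] for p in bx]);print(P,P.mean(0),[np.linalg.norm(P[i]-P[i-1]) for i in range(4)])
for i in range(4):
  v=P[i]-P[i-1]; print(np.degrees(np.arctan2(v[1],v[0])))
# handle brown mask
for n,(y0,y1,x0,x1) in dict(top=(185,225,155,225),side=(225,280,215,265)).items():
  g=d[n]['pixels'][y0:y1,x0:x1].astype(int)
  mm=((g[...,2]-g[...,0]>50)&(g[...,2]<215)&(g[...,2]-g[...,1]>35)).astype(np.uint8)
  k,l,st,ce=cv2.connectedComponentsWithStats(mm);i=1+st[1:,4].argmax();pts=np.argwhere(l==i)[:,::-1]
  print(n,st[i],cv2.minAreaRect(pts.astype(np.float32)),np.array(cv2.minAreaRect(pts.astype(np.float32))[0])+[x0,y0])
E
```

```text
((406.5548095703125, 207.48345947265625), (114.57298278808594, 55.912166595458984), 20.095232009887695) [[343.15057 214.05507]
 [362.36096 161.54668]
 [469.95905 200.91185]
 [450.74866 253.42024]]
[[ 0.46255534 -0.09720979]
 [ 0.6100286  -0.15093342]
 [ 0.50085556 -0.44995644]
 [ 0.35549001 -0.39398645]] [ 0.48223238 -0.27302152] [np.float64(0.31549861151692177), np.float64(0.15695410715334213), np.float64(0.31832926354549856), np.float64(0.15576835888865362)]
70.16255305222006
-20.016382213479293
-110.05709446043146
158.94183429753443
top [ 12  10  46  19 203] ((34.65000915527344, 18.950000762939453), (4.110960960388184, 48.066619873046875), 71.56504821777344) [189.65000916 203.95000076]
side [  9   2  32  50 292] ((22.814472198486328, 24.982093811035156), (10.257501602172852, 55.9431266784668), 29.47589111328125) [237.8144722  249.98209381]
```

View pics/crop.png

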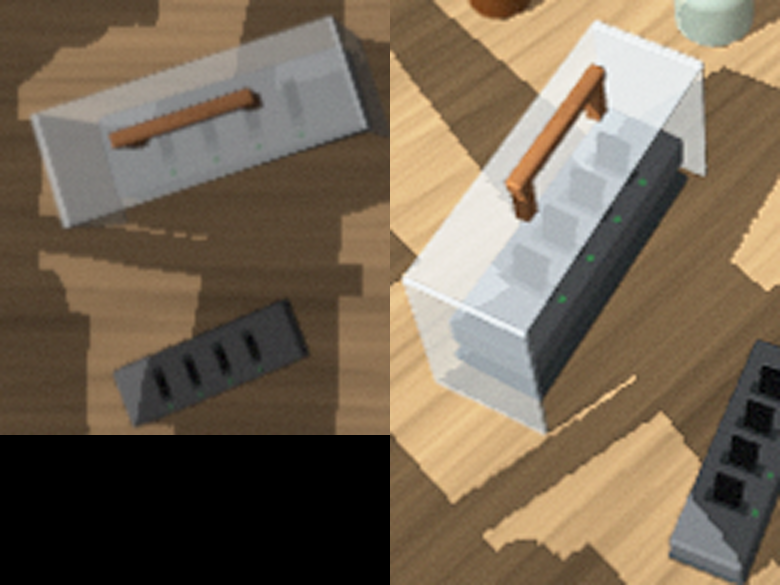

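The crop confirms it: the box under the guard (crop left, spanning 110–365) is clearly larger than the bare one (115–308), and it sits inside the U. Next I'll triangulate the handle and guard corners.

Run:
```python
from h import *
d=pickle.load(open('snap0.pkl','rb'));T=d['top'];S=d['side']
ft=lambda p:(130+(p[0]-1)/3,165+(p[1]-1)/3); fs=lambda p:(185+(p[0]-391)/3,205+(p[1]-1)/3)
def go(n,a,b):
  X,e=tri([(T,ft(a)),(S,fs(b))]);print(n,X.round(4),np.round(e,4));return X
A=go('hL',(113,138),(515,182));B=go('hR',(255,96),(598,71))
go('hc',(184,117),(557,127))
g=[go(i,*p) for i,p in enumerate([((33,115),(405,280)),((333,17),(597,22)),((370,130),(703,63)),((68,228),(527,333))])]
print('len',np.linalg.norm(A-B), 'ang',np.degrees(np.arctan2(*(B-A)[1::-1])))
g=np.array(g);print(g.mean(0),np.degrees(np.arctan2(*(g[1]-g[0])[1::-1])),np.degrees(np.arctan2(*(g[2]-g[3])[1::-1])),[np.linalg.norm(g[i]-g[i-1]) for i in range(4)])
# box top front-edge LEDs (green)
```

```text
hL [0.4612 0.3325 0.2026] [0.0009 0.0009]
hR [0.4975 0.2223 0.1959] [0.0012 0.0012]
hc [0.4795 0.2784 0.1969] [0.0003 0.0003]
0 [0.4831 0.4191 0.1497] [0.0001 0.0001]
1 [0.5672 0.1679 0.1503] [0.0003 0.0003]
2 [0.4733 0.1361 0.1507] [0.0019 0.0019]
3 [0.3891 0.3859 0.1516] [0.0005 0.0005]
len 0.11627124526619394 ang -71.77686939389865
[0.47819344 0.27725836 0.15057408] -71.50260763980337 -71.36675364220122 [np.float64(0.09972910067077347), np.float64(0.26487244568582496), np.float64(0.09907134301842814), np.float64(0.2635721705847933)]
```

```bash
cat > mv.py <<'E'
import sys
from h import *
from station import monitor,imaging,r
def need(p,a):  # a: world yaw of tool y, deg, tool pointing down
    s=monitor.state();R=Ro.from_quat(s['ee_rot']);y=np.array([np.cos(np.radians(a)),np.sin(np.radians(a)),0]);z=np.array([0,0,-1.])
    Rt=Ro.from_matrix(np.c_[np.cross(y,z),y,z])
    print('t',s['time_s'],'pos',s['eef_pos'].round(4),'F',s['wrist_force'].round(2),'gap',round(s['finger_gap'],4))
    print('dp',R.inv().apply(np.array(p)-s['eef_pos']).round(4),'ang',(R.inv()*Rt).as_rotvec().round(4))
if __name__=='__main__':
    v=list(map(float,sys.argv[1:])); need(v[:3],v[3])
E
python3 - <<'E'
from mv import *
d=pickle.load(open('snap0.pkl','rb'))
c=np.array([.482,-.273]);u=np.array([np.cos(np.radians(70.05)),np.sin(np.radians(70.05))]);v=np.array([-u[1],u[0]])
for a,b in((1,1),(1,-1),(-1,1),(-1,-1)): print(proj(d['side'],[*(c+a*.16*u+b*.08*v),.022]).round(1))
need([.479,.278,.30],18.5)
E
```

```text
[352.7 211.5]
[326.8 175. ]
[445.3 177.3]
[415.2 145.3]
t 0.1 pos [ 0.2742 -0.5887  0.2057] F [-0.11  0.59 -0.14] gap 0.0955
dp [ 0.5516 -0.6994 -0.0929] ang [-0.0015 -0.0015 -1.4578]
```

Emit:
step_arm(series=[{"dp": [0,0,-0.05],"angular": [0,0,0],"gripper": -1},{"dp": [0,0,-0.093],"angular": [0,0,0],"gripper": -1},{"dp": [0.276,-0.35,-0.093],"angular": [0,0,-0.729],"gripper": -1},{"dp": [0.276,-0.35,-0.093],"angular": [0,0,-0.729],"gripper": -1},{"dp": [0.276,-0.35,-0.093],"angular": [0,0,-0.729],"gripper": -1},{"dp": [0.276,-0.35,-0.093],"angular": [0,0,-0.729],"gripper": -1},{"dp": [0.276,-0.35,-0.093],"angular": [0,0,-0.729],"gripper": -1},{"dp": [0.276,-0.35,-0.093],"angular": [0,0,-0.729],"gripper": -1},{"dp": [0.276,-0.35,-0.093],"angular": [0,0,-0.729],"gripper": -1},{"dp": [0.276,-0.35,-0.093],"angular": [0,0,-0.729],"gripper": -1},{"dp": [0.276,-0.35,-0.093],"angular": [0,0,-0.729],"gripper": -1},{"dp": [0.276,-0.35,-0.093],"angular": [0,0,-0.729],"gripper": -1},{"dp": [0.5516,-0.6994,-0.093],"angular": [0,0,-1.4578],"gripper": -1},{"dp": [0.5516,-0.6994,-0.093],"angular": [0,0,-1.4578],"gripper": -1},{"dp": [0.5516,-0.6994,-0.093],"angular": [0,0,-1.4578],"gripper": -1},{"dp": [0.5516,-0.6994,-0.093],"angular": [0,0,-1.4578],"gripper": -1},{"dp": [0.5516,-0.6994,-0.093],"angular": [0,0,-1.4578],"gripper": -1},{"dp": [0.5516,-0.6994,-0.093],"angular": [0,0,-1.4578],"gripper": -1},{"dp": [0.5516,-0.6994,-0.093],"angular": [0,0,-1.4578],"gripper": -1},{"dp": [0.5516,-0.6994,-0.093],"angular": [0,0,-1.4578],"gripper": -1}])

```text
time_s: 1.77
eef_pos: [0.4464, 0.1428, 0.2994]
ee_rot: [0.584, 0.812, -0.0, 0.0]
wrist_force: [1.0, -0.7, 1.2]
finger_gap: 0.0947
grip_force: 0.0
```

```bash
python3 mv.py .479 .278 .30 18.5
```

```text
t 1.7667 pos [0.4464 0.1428 0.2994] F [ 0.96 -0.74  1.24] gap 0.0947
dp [ 0.1178  0.0739 -0.0006] ang [0.0001 0.0002 0.0007]
```

Emit:
step_arm(series=[{"dp": [0.04,0.025,0],"angular": [0,0,0],"gripper": -1},{"dp": [0.08,0.05,0],"angular": [0,0,0],"gripper": -1},{"dp": [0.1,0.063,0],"angular": [0,0,0],"gripper": -1},{"dp": [0.1,0.063,0],"angular": [0,0,0],"gripper": -1},{"dp": [0.1,0.063,0],"angular": [0,0,0],"gripper": -1}])

```text
time_s: 2.18
eef_pos: [0.4744, 0.2567, 0.2985]
ee_rot: [0.583, 0.812, -0.001, -0.001]
wrist_force: [-0.1, -0.5, 0.2]
finger_gap: 0.0951
grip_force: 0.0
```

Run:
```python
from mv import *
s=monitor.state();w=imaging.snapshot('wrist')
T=np.eye(4);T[:3,:3]=Ro.from_quat(s['ee_rot']).as_matrix();T[:3,3]=s['eef_pos']
M=np.linalg.inv(T@w['T_tool_cam']);w['R']=M[:3,:3];w['t']=M[:3,3]
pickle.dump(w,open('w1.pkl','wb'))
im=w['pixels'].copy()
u=np.array([np.cos(np.radians(-71.5)),np.sin(np.radians(-71.5))]);v=np.array([-u[1],u[0]])
def poly(c,L,W,z,col):
  P=[proj(w,[*(np.array(c)+a*L/2*u+b*W/2*v),z]) for a,b in((1,1),(1,-1),(-1,-1),(-1,1))]
  cv2.polylines(im,[np.int32(P)],True,col,1)
poly((.479,.278),.12,.014,.205,(0,255,0));poly((.4785,.2775),.266,.1,.152,(0,0,255))
cv2.imwrite('pics/w1.png',im)
need([.479,.278,.30],18.5)
```

```text
t 2.2333 pos [0.4744 0.2556 0.2988] F [-0.3   0.41  0.51] gap 0.095
dp [ 0.0198  0.0115 -0.0012] ang [-0.0019  0.0005  0.0013]
```

View pics/w1.png

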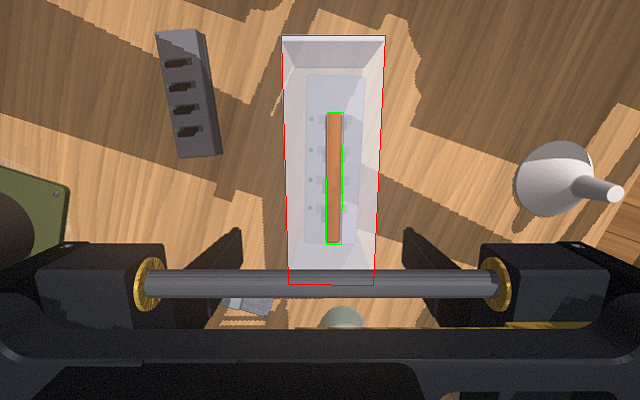

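The overlay matches the handle bar (327–343, 112–244) and the guard outline, so I can descend and grasp.

Emit:
step_arm(series=[{"dp": [0.02,0.0115,0.02],"angular": [0.002,0,0],"gripper": -1},{"dp": [0.02,0.0115,0.045],"angular": [0.002,0,0],"gripper": -1},{"dp": [0.02,0.0115,0.07],"angular": [0.002,0,0],"gripper": -1},{"dp": [0.02,0.0115,0.09],"angular": [0.002,0,0],"gripper": -1},{"dp": [0.02,0.0115,0.106],"angular": [0.002,0,0],"gripper": -1},{"dp": [0.02,0.0115,0.106],"angular": [0.002,0,0],"gripper": -1},{"dp": [0.02,0.0115,0.106],"angular": [0.002,0,0],"gripper": -1},{"dp": [0.02,0.0115,0.106],"angular": [0.002,0,0],"gripper": -1}])

```text
time_s: 2.9
eef_pos: [0.4801, 0.2774, 0.1952]
ee_rot: [0.585, 0.811, 0.0, -0.0]
wrist_force: [0.1, -0.1, 0.4]
finger_gap: 0.0952
grip_force: 0.0
```

```bash
python3 mv.py .479 .278 .193 18.5
```

```text
t 2.9 pos [0.4801 0.2774 0.1952] F [ 0.1  -0.07  0.44] gap 0.0952
dp [ 0.0009 -0.0009  0.0022] ang [ 0.0002 -0.0001 -0.0014]
```

Emit:
step_arm(force=40, series=[{"dp": [0,-0.001,0.002],"angular": [0,0,0],"gripper": 1},{"dp": [0,-0.001,0.002],"angular": [0,0,0],"gripper": 1},{"dp": [0,-0.001,0.002],"angular": [0,0,0],"gripper": 1},{"dp": [0,-0.001,0.002],"angular": [0,0,0],"gripper": 1},{"dp": [0,-0.001,0.002],"angular": [0,0,0],"gripper": 1},{"dp": [0,-0.001,0.002],"angular": [0,0,0],"gripper": 1},{"dp": [0,-0.001,0.002],"angular": [0,0,0],"gripper": 1},{"dp": [0,-0.001,0.002],"angular": [0,0,0],"gripper": 1},{"dp": [0,-0.001,0.002],"angular": [0,0,0],"gripper": 1},{"dp": [0,-0.001,0.002],"angular": [0,0,0],"gripper": 1}])

```text
time_s: 3.73
eef_pos: [0.4784, 0.2777, 0.1916]
ee_rot: [0.584, 0.812, -0.001, -0.001]
wrist_force: [0.3, -1.0, 0.3]
finger_gap: 0.034
grip_force: 0.0
```

Emit:
step_arm(series=[{"dp": [0,0,0],"angular": [0,0,0],"gripper": 1},{"dp": [0,0,0],"angular": [0,0,0],"gripper": 1},{"dp": [0,0,0],"angular": [0,0,0],"gripper": 1},{"dp": [0,0,0],"angular": [0,0,0],"gripper": 1},{"dp": [0,0,0],"angular": [0,0,0],"gripper": 1},{"dp": [0,0,0],"angular": [0,0,0],"gripper": 1}])

```text
time_s: 4.23
eef_pos: [0.4782, 0.2777, 0.1916]
ee_rot: [0.584, 0.812, -0.001, -0.001]
wrist_force: [-1.0, -0.7, 0.3]
finger_gap: 0.0137
grip_force: 40.0
```

Emit:
step_arm(series=[{"dp": [0,0,-0.005],"angular": [0,0,0],"gripper": 1},{"dp": [0,0,-0.015],"angular": [0,0,0],"gripper": 1},{"dp": [0,0,-0.03],"angular": [0,0,0],"gripper": 1},{"dp": [0,0,-0.045],"angular": [0,0,0],"gripper": 1},{"dp": [0,0,-0.06],"angular": [0,0,0],"gripper": 1},{"dp": [0,0,-0.075],"angular": [0,0,0],"gripper": 1},{"dp": [0,0,-0.09],"angular": [0,0,0],"gripper": 1},{"dp": [0,0,-0.105],"angular": [0,0,0],"gripper": 1},{"dp": [0,0,-0.12],"angular": [0,0,0],"gripper": 1},{"dp": [0,0,-0.135],"angular": [0,0,0],"gripper": 1},{"dp": [0,0,-0.15],"angular": [0,0,0],"gripper": 1},{"dp": [0,0,-0.16],"angular": [0,0,0],"gripper": 1},{"dp": [0,0,-0.165],"angular": [0,0,0],"gripper": 1},{"dp": [0,0,-0.165],"angular": [0,0,0],"gripper": 1},{"dp": [0,0,-0.165],"angular": [0,0,0],"gripper": 1}])

```text
time_s: 5.48
eef_pos: [0.4787, 0.2777, 0.3564]
ee_rot: [0.584, 0.812, -0.001, -0.001]
wrist_force: [-0.8, -1.0, -7.1]
finger_gap: 0.0134
grip_force: 40.0
```

Run:
```python
from mv import *
d={n:imaging.snapshot(n) for n in("side","top")};pickle.dump(d,open('snap1.pkl','wb'))
im=np.zeros((400,780,3),np.uint8)
im[:,:390]=d['side']['pixels'][:,80:470]
im[:,390:]=cv2.resize(d['top']['pixels'][130:280,110:256],(390,400),interpolation=2)
cv2.imwrite('pics/lift.png',im)
need([.482,-.273,.355],18.5-38.45)
```

```text
t 5.5833 pos [0.4783 0.2776 0.3553] F [-0.47  0.16 -5.59] gap 0.0136
dp [-0.5233 -0.1712  0.0011] ang [-0.0041  0.0017  0.671 ]
```

View pics/lift.png

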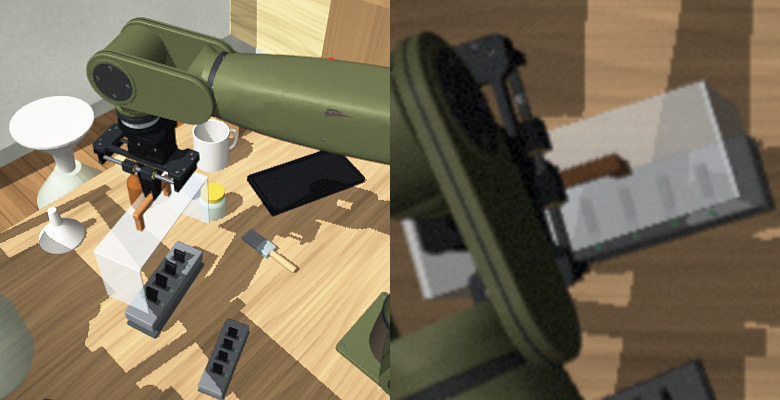

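The guard hangs level (side view) and clears the switches. Next it goes over the tray.

Emit:
step_arm(series=[{"dp": [-0.01,-0.003,0],"angular": [0,0,0.013],"gripper": 1},{"dp": [-0.026,-0.009,0],"angular": [0,0,0.034],"gripper": 1},{"dp": [-0.052,-0.017,0],"angular": [0,0,0.067],"gripper": 1},{"dp": [-0.079,-0.026,0],"angular": [0,0,0.101],"gripper": 1},{"dp": [-0.11,-0.036,0],"angular": [0,0,0.141],"gripper": 1},{"dp": [-0.141,-0.046,0],"angular": [0,0,0.181],"gripper": 1},{"dp": [-0.173,-0.056,0],"angular": [0,0,0.221],"gripper": 1},{"dp": [-0.204,-0.067,0],"angular": [0,0,0.262],"gripper": 1},{"dp": [-0.235,-0.077,0],"angular": [0,0,0.302],"gripper": 1},{"dp": [-0.267,-0.087,0],"angular": [0,0,0.342],"gripper": 1},{"dp": [-0.298,-0.098,0],"angular": [0,0,0.382],"gripper": 1},{"dp": [-0.33,-0.108,0],"angular": [0,0,0.423],"gripper": 1},{"dp": [-0.361,-0.118,0],"angular": [0,0,0.463],"gripper": 1},{"dp": [-0.392,-0.128,0],"angular": [0,0,0.503],"gripper": 1},{"dp": [-0.424,-0.139,0],"angular": [0,0,0.544],"gripper": 1},{"dp": [-0.455,-0.149,0],"angular": [0,0,0.584],"gripper": 1},{"dp": [-0.481,-0.158,0],"angular": [0,0,0.617],"gripper": 1},{"dp": [-0.502,-0.164,0],"angular": [0,0,0.644],"gripper": 1},{"dp": [-0.518,-0.169,0],"angular": [0,0,0.664],"gripper": 1},{"dp": [-0.523,-0.171,0],"angular": [0,0,0.671],"gripper": 1}])

```text
time_s: 7.25
eef_pos: [0.4813, -0.2753, 0.3557]
ee_rot: [0.82, 0.572, -0.002, -0.001]
wrist_force: [-0.1, -0.2, -6.2]
finger_gap: 0.0136
grip_force: 40.0
```

Run:
```python
from mv import *
s=monitor.state();w=imaging.snapshot('wrist')
T=np.eye(4);T[:3,:3]=Ro.from_quat(s['ee_rot']).as_matrix();T[:3,3]=s['eef_pos']
M=np.linalg.inv(T@w['T_tool_cam']);w['R']=M[:3,:3];w['t']=M[:3,3]
im=w['pixels'].copy()
u=np.array([np.cos(np.radians(70.05)),np.sin(np.radians(70.05))]);v=np.array([-u[1],u[0]])
P=[proj(w,[*(np.array([.482,-.273])+a*.16*u+b*.08*v),.022]) for a,b in((1,1),(1,-1),(-1,-1),(-1,1))]
cv2.polylines(im,[np.int32(P)],True,(0,255,0),1)
cv2.imwrite('pics/w2.png',im)
need([.482,-.273,.2],18.5-38.45)
```

```text
t 7.3 pos [ 0.4813 -0.2748  0.3558] F [ 0.03 -0.61 -4.87] gap 0.0134
dp [0.0022 0.0006 0.1558] ang [-0.0037  0.002  -0.0038]
```

View pics/w2.png

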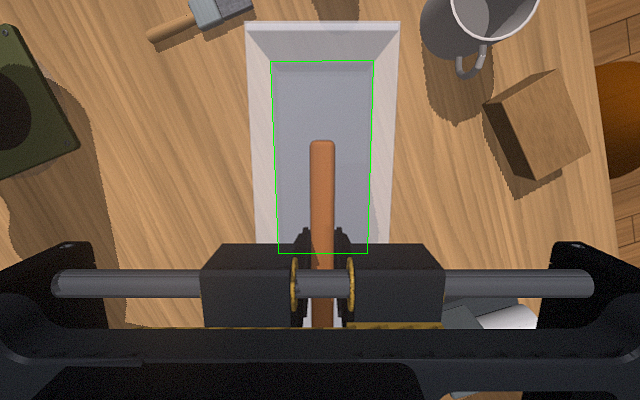

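Emit:
step_arm(series=[{"dp": [0.002,0,0.005],"angular": [-0.002,0.001,-0.003],"gripper": 1},{"dp": [0.002,0,0.018],"angular": [-0.002,0.001,-0.003],"gripper": 1},{"dp": [0.002,0,0.034],"angular": [-0.002,0.001,-0.003],"gripper": 1},{"dp": [0.002,0,0.05],"angular": [-0.002,0.001,-0.003],"gripper": 1},{"dp": [0.002,0,0.066],"angular": [-0.002,0.001,-0.003],"gripper": 1},{"dp": [0.002,0,0.082],"angular": [-0.002,0.001,-0.003],"gripper": 1},{"dp": [0.002,0,0.098],"angular": [-0.002,0.001,-0.003],"gripper": 1},{"dp": [0.002,0,0.112],"angular": [-0.002,0.001,-0.003],"gripper": 1},{"dp": [0.002,0,0.124],"angular": [-0.002,0.001,-0.003],"gripper": 1},{"dp": [0.002,0,0.134],"angular": [-0.002,0.001,-0.003],"gripper": 1},{"dp": [0.002,0,0.142],"angular": [-0.002,0.001,-0.003],"gripper": 1},{"dp": [0.002,0,0.147],"angular": [-0.002,0.001,-0.003],"gripper": 1},{"dp": [0.002,0,0.15],"angular": [-0.002,0.001,-0.003],"gripper": 1},{"dp": [0.002,0,0.15],"angular": [-0.002,0.001,-0.003],"gripper": 1},{"dp": [0.002,0,0.15],"angular": [-0.002,0.001,-0.003],"gripper": 1}])

```text
time_s: 8.55
eef_pos: [0.4832, -0.2709, 0.2076]
ee_rot: [0.818, 0.575, 0.0, 0.001]
wrist_force: [0.2, -0.5, -5.5]
finger_gap: 0.0136
grip_force: 40.0
```

Emit:
step_arm(series=[{"dp": [0,0,0.002],"angular": [0,0,0],"gripper": 1},{"dp": [0,0,0.004],"angular": [0,0,0],"gripper": 1},{"dp": [0,0,0.006],"angular": [0,0,0],"gripper": 1},{"dp": [0,0,0.007],"angular": [0,0,0],"gripper": 1},{"dp": [0,0,0.008],"angular": [0,0,0],"gripper": 1},{"dp": [0,0,0.009],"angular": [0,0,0],"gripper": 1},{"dp": [0,0,0.009],"angular": [0,0,0],"gripper": 1}])

```text
time_s: 9.13
eef_pos: [0.4827, -0.2706, 0.1977]
ee_rot: [0.818, 0.575, -0.0, 0.0]
wrist_force: [0.4, -0.1, -5.3]
finger_gap: 0.0133
grip_force: 40.0
```

Emit:
step_arm(series=[{"dp": [0,0,0.0005],"angular": [0,0,0],"gripper": 1},{"dp": [0,0,0.001],"angular": [0,0,0],"gripper": 1},{"dp": [0,0,0.0015],"angular": [0,0,0],"gripper": 1},{"dp": [0,0,0.0015],"angular": [0,0,0],"gripper": 1},{"dp": [0,0,0.0015],"angular": [0,0,0],"gripper": 1}])

```text
time_s: 9.55
eef_pos: [0.4829, -0.2707, 0.1966]
ee_rot: [0.818, 0.575, 0.0, 0.0]
wrist_force: [0.5, -0.1, -4.5]
finger_gap: 0.0139
grip_force: 40.0
```

Emit:
step_arm(series=[{"dp": [0,0,0.0005],"angular": [0,0,0],"gripper": 1},{"dp": [0,0,0.001],"angular": [0,0,0],"gripper": 1},{"dp": [0,0,0.001],"angular": [0,0,0],"gripper": 1},{"dp": [0,0,0.001],"angular": [0,0,0],"gripper": 1}])

```text
time_s: 9.88
eef_pos: [0.4832, -0.2708, 0.1966]
ee_rot: [0.818, 0.575, 0.0, 0.001]
wrist_force: [-1.5, 1.1, 0.5]
finger_gap: 0.0133
grip_force: 40.0
```

The feet are on the tray floor, at the expected height. Now I release and retreat straight up.

Emit:
step_arm(series=[{"dp": [0,0,0],"angular": [0,0,0],"gripper": -1},{"dp": [0,0,0],"angular": [0,0,0],"gripper": -1},{"dp": [0,0,0],"angular": [0,0,0],"gripper": -1},{"dp": [0,0,0],"angular": [0,0,0],"gripper": -1},{"dp": [0,0,0],"angular": [0,0,0],"gripper": -1},{"dp": [0,0,0],"angular": [0,0,0],"gripper": -1},{"dp": [0,0,0],"angular": [0,0,0],"gripper": -1},{"dp": [0,0,0],"angular": [0,0,0],"gripper": -1},{"dp": [0,0,-0.01],"angular": [0,0,0],"gripper": -1},{"dp": [0,0,-0.03],"angular": [0,0,0],"gripper": -1},{"dp": [0,0,-0.055],"angular": [0,0,0],"gripper": -1},{"dp": [0,0,-0.08],"angular": [0,0,0],"gripper": -1},{"dp": [0,0,-0.105],"angular": [0,0,0],"gripper": -1},{"dp": [0,0,-0.12],"angular": [0,0,0],"gripper": -1},{"dp": [0,0,-0.12],"angular": [0,0,0],"gripper": 1},{"dp": [0,0,-0.12],"angular": [0,0,0],"gripper": 1}])

```text
time_s: 11.22
eef_pos: [0.4831, -0.2708, 0.3163]
ee_rot: [0.818, 0.575, 0.0, 0.001]
wrist_force: [-0.5, 0.1, -0.2]
finger_gap: 0.0865
grip_force: 0.0
```

Run:
```python
from mv import *
d={n:imaging.snapshot(n) for n in("side","top")};pickle.dump(d,open('snap2.pkl','wb'))
im=np.zeros((585,780,3),np.uint8)
im[:300,:780]=cv2.resize(d['side']['pixels'][100:280,280:],(780,390),interpolation=2)[:300]
im[300:,:390]=cv2.resize(d['top']['pixels'][165:260,130:260],(390,285),interpolation=2)
im[300:,390:]=cv2.resize(d['side']['pixels'][235:330,185:315],(390,285),interpolation=2)
cv2.imwrite('pics/placed.png',im)
need([.479,.278,.3],18.5)
```

```text
t 11.3167 pos [ 0.4822 -0.2702  0.3135] F [-0.61  0.54 -1.25] gap 0.0789
dp [ 0.5148 -0.1885  0.0142] ang [-0.0022 -0.0013 -0.6681]
```

View pics/placed.png

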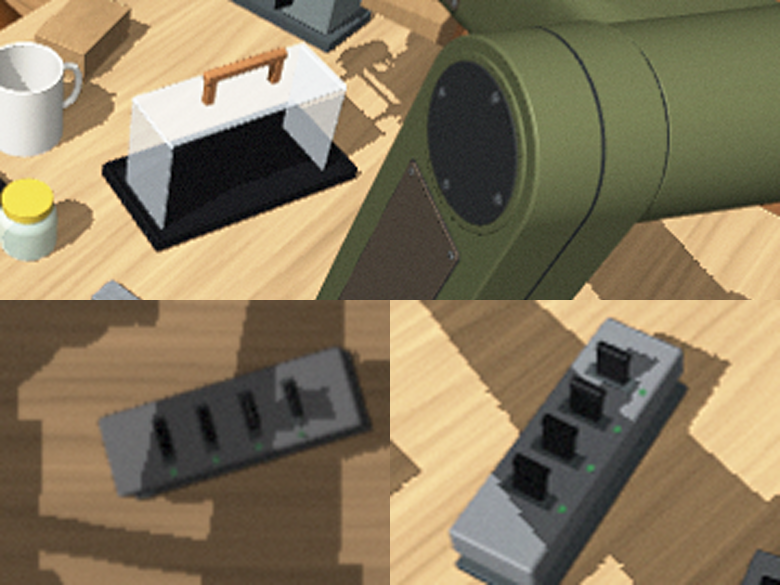

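The guard stands upright inside the tray. Now I'll measure the box pose from its top corners and overlay both lean hypotheses to find the stand's -x end.

Run:
```python
from h import *
d=pickle.load(open('snap2.pkl','rb'));T=d['top'];S=d['side']
ft=lambda p:(130+(p[0]-1)/3,165+(p[1]-301)/3); fs=lambda p:(185+(p[0]-391)/3,235+(p[1]-301)/3)
g=[]
for a,b in [((98,415),(451,533)),((344,349),(609,319)),((364,424),(683,348)),((122,496),(531,582))]:
  X,e=tri([(T,ft(a)),(S,fs(b))]);print(X.round(4),np.round(e,4));g.append(X)
g=np.array(g);c=g.mean(0);print(c,[np.linalg.norm(g[i]-g[i-1]).round(4) for i in range(4)])
v=g[1]-g[0]+g[2]-g[3];a0=np.arctan2(v[1],v[0]);print(np.degrees(a0))
im=np.zeros((580,780,3),np.uint8)
for k,(sg) in enumerate((1,-1)):
  u=sg*np.array([np.cos(a0),np.sin(a0),0]);w=np.cross([0,0,1],u)
  for j,(cam,x0,y0,nx,ny) in enumerate(((S,190,240,125,95),(T,130,165,125,95))):
    p=cv2.resize(cam['pixels'][y0:y0+ny,x0:x0+nx],(390,290),interpolation=2)
    f=np.array([390/nx,290/ny])
    for s in (-.06,-.02,.02,.06):
      tip=np.array([-np.sin(.3),np.cos(.3)])*.035
      Q=[c+u*(s+m*tip[0])+w*y+np.array([0,0,m*tip[1]]) for m,y in((0,.014),(1,.014),(1,-.014),(0,-.014))]
      cv2.polylines(p,[np.int32([(proj(cam,q)-[x0,y0]+.5)*f for q in Q])],True,(0,0,255) if k else (0,255,0),1)
    cv2.polylines(p,[np.int32([(proj(cam,c+u*x*.115+w*y*.038)-[x0,y0]+.5)*f for x,y in((1,1),(1,-1),(-1,-1),(-1,1))])],True,(255,255,0),1)
    im[j*290:j*290+290,k*390:k*390+390]=p
cv2.imwrite('pics/lean.png',im)
```

```text
[0.4874 0.3956 0.0545] [0.002 0.002]
[0.5516 0.1752 0.0542] [0.0017 0.0017]
[0.4824 0.1545 0.0592] [0.0009 0.0009]
[0.4156 0.3756 0.0457] [0.0001 0.0001]
[0.48422647 0.27524669 0.05339063] [np.float64(0.0751), np.float64(0.2295), np.float64(0.0724), np.float64(0.2314)]
-73.47676749426053
```

View pics/lean.png

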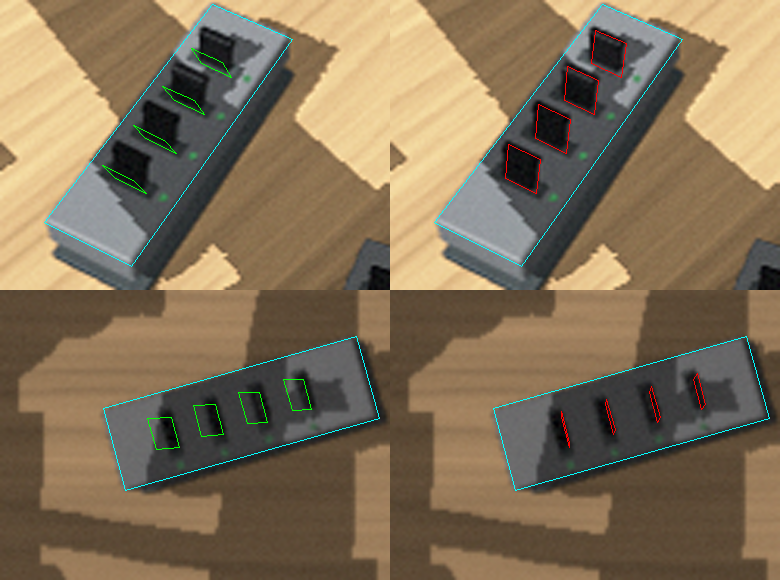

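The red hypothesis (right panels) fits. The paddles lean towards the right-hand end, so the stand's +x points to about 106.5° and the bare -x end is at about (0.512, 0.181). The top is at roughly 53 mm.

```bash
python3 mv.py .512 .181 .3135 16.5
```

```text
t 11.3167 pos [ 0.4822 -0.2702  0.3135] F [-0.61  0.54 -1.25] gap 0.0789
dp [ 0.4347 -0.1247  0.0005] ang [-0.0022 -0.0013 -0.6332]
```

Emit:
step_arm(force=20, series=[{"dp": [0.03,-0.009,0],"angular": [-0.002,-0.001,-0.05],"gripper": 1},{"dp": [0.068,-0.019,0],"angular": [-0.002,-0.001,-0.1],"gripper": 1},{"dp": [0.106,-0.03,0],"angular": [-0.002,-0.001,-0.16],"gripper": 1},{"dp": [0.144,-0.041,0],"angular": [-0.002,-0.001,-0.22],"gripper": 1},{"dp": [0.182,-0.052,0],"angular": [-0.002,-0.001,-0.28],"gripper": 1},{"dp": [0.22,-0.063,0],"angular": [-0.002,-0.001,-0.34],"gripper": 1},{"dp": [0.258,-0.074,0],"angular": [-0.002,-0.001,-0.4],"gripper": 1},{"dp": [0.296,-0.085,0],"angular": [-0.002,-0.001,-0.46],"gripper": 1},{"dp": [0.334,-0.096,0],"angular": [-0.002,-0.001,-0.52],"gripper": 1},{"dp": [0.37,-0.106,0],"angular": [-0.002,-0.001,-0.57],"gripper": 1},{"dp": [0.4,-0.115,0],"angular": [-0.002,-0.001,-0.61],"gripper": 1},{"dp": [0.425,-0.122,0],"angular": [-0.002,-0.001,-0.633],"gripper": 1},{"dp": [0.4347,-0.1247,0],"angular": [-0.002,-0.001,-0.633],"gripper": 1},{"dp": [0.4347,-0.1247,0.03],"angular": [-0.002,-0.001,-0.633],"gripper": 1},{"dp": [0.4347,-0.1247,0.065],"angular": [-0.002,-0.001,-0.633],"gripper": 1},{"dp": [0.4347,-0.1247,0.1],"angular": [-0.002,-0.001,-0.633],"gripper": 1},{"dp": [0.4347,-0.1247,0.13],"angular": [-0.002,-0.001,-0.633],"gripper": 1},{"dp": [0.4347,-0.1247,0.15],"angular": [-0.002,-0.001,-0.633],"gripper": 1},{"dp": [0.4347,-0.1247,0.15],"angular": [-0.002,-0.001,-0.633],"gripper": 1},{"dp": [0.4347,-0.1247,0.15],"angular": [-0.002,-0.001,-0.633],"gripper": 1}])

```text
time_s: 12.98
eef_pos: [0.5112, 0.1797, 0.163]
ee_rot: [0.599, 0.801, -0.002, -0.0]
wrist_force: [-0.0, 0.4, 0.6]
finger_gap: 0.0001
grip_force: 0.0
```

Run:
```python
from mv import *
need([.512,.181,.12],16.5)
s=monitor.state();w=imaging.snapshot('wrist');print(s['finger_gap'])
T=np.eye(4);T[:3,:3]=Ro.from_quat(s['ee_rot']).as_matrix();T[:3,3]=s['eef_pos']
M=np.linalg.inv(T@w['T_tool_cam']);w['R']=M[:3,:3];w['t']=M[:3,3]
im=w['pixels'].copy();a=np.radians(106.5);u=np.array([np.cos(a),np.sin(a),0]);v=np.array([-u[1],u[0],0]);c=np.array([.4842,.2752,.0534])
cv2.polylines(im,[np.int32([proj(w,c+x*.115*u+y*.038*v) for x,y in((1,1),(1,-1),(-1,-1),(-1,1))])],True,(0,255,0),1)
for x in(-.06,-.02,.02,.06): cv2.line(im,*[tuple(map(int,proj(w,c+x*u+y*v))) for y in(-.014,.014)],(0,0,255),1)
cv2.imwrite('pics/w3.png',im)
```

```text
t 12.9833 pos [0.5112 0.1797 0.163 ] F [-0.03  0.42  0.57] gap 0.0001
dp [0.0011 0.0013 0.043 ] ang [-0.0032  0.002  -0.0011]
7.005821882488997e-05
```

View pics/w3.png

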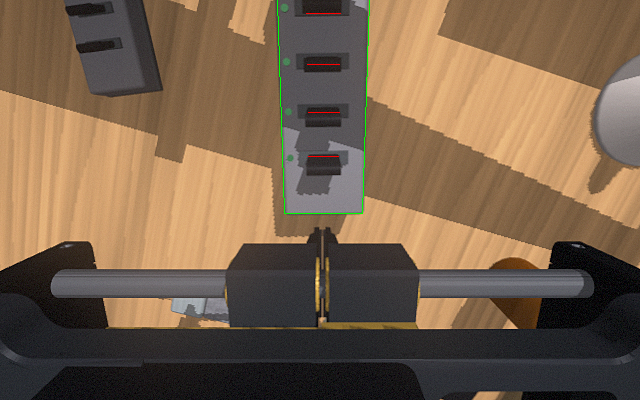

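The overlay agrees: the paddles lean towards the fingers and the box outline matches. I'll feel for the top now.

Emit:
step_arm(series=[{"dp": [0.001,0.001,0.02],"angular": [-0.003,0.002,0],"gripper": 1},{"dp": [0.001,0.001,0.04],"angular": [-0.003,0.002,0],"gripper": 1},{"dp": [0.001,0.001,0.055],"angular": [-0.003,0.002,0],"gripper": 1},{"dp": [0.001,0.001,0.065],"angular": [-0.003,0.002,0],"gripper": 1},{"dp": [0.001,0.001,0.072],"angular": [-0.003,0.002,0],"gripper": 1},{"dp": [0.001,0.001,0.077],"angular": [-0.003,0.002,0],"gripper": 1},{"dp": [0.001,0.001,0.08],"angular": [-0.003,0.002,0],"gripper": 1},{"dp": [0.001,0.001,0.08],"angular": [-0.003,0.002,0],"gripper": 1},{"dp": [0.001,0.001,0.08],"angular": [-0.003,0.002,0],"gripper": 1}])

```text
time_s: 13.78
eef_pos: [0.514, 0.1818, 0.0862]
ee_rot: [0.598, 0.801, 0.002, 0.002]
wrist_force: [-0.5, -0.1, 0.1]
finger_gap: 0.0005
grip_force: 0.0
```

Emit:
step_arm(series=[{"dp": [0,0,0.001],"angular": [0,0,0],"gripper": 1},{"dp": [0,0,0.002],"angular": [0,0,0],"gripper": 1},{"dp": [0,0,0.003],"angular": [0,0,0],"gripper": 1},{"dp": [0,0,0.004],"angular": [0,0,0],"gripper": 1},{"dp": [0,0,0.004],"angular": [0,0,0],"gripper": 1}])

```text
time_s: 14.2
eef_pos: [0.5133, 0.1817, 0.0811]
ee_rot: [0.598, 0.801, 0.002, 0.001]
wrist_force: [-0.7, -0.1, 1.0]
finger_gap: 0.0002
grip_force: 0.0
```

Emit:
step_arm(series=[{"dp": [0,0,0.001],"angular": [0,0,0],"gripper": 1},{"dp": [0,0,0.002],"angular": [0,0,0],"gripper": 1},{"dp": [0,0,0.003],"angular": [0,0,0],"gripper": 1},{"dp": [0,0,0.004],"angular": [0,0,0],"gripper": 1},{"dp": [0,0,0.004],"angular": [0,0,0],"gripper": 1}])

```text
time_s: 14.62
eef_pos: [0.5133, 0.1817, 0.077]
ee_rot: [0.598, 0.801, 0.002, 0.001]
wrist_force: [-0.8, -0.4, 0.5]
finger_gap: 0.0005
grip_force: 0.0
```

Emit:
step_arm(series=[{"dp": [0,0,0.001],"angular": [0,0,0],"gripper": 1},{"dp": [0,0,0.002],"angular": [0,0,0],"gripper": 1},{"dp": [0,0,0.002],"angular": [0,0,0],"gripper": 1}])

```text
time_s: 14.87
eef_pos: [0.5134, 0.1817, 0.0751]
ee_rot: [0.598, 0.801, 0.002, 0.001]
wrist_force: [-1.0, -0.6, 0.5]
finger_gap: 0.0007
grip_force: 0.0
```

Emit:
step_arm(series=[{"dp": [0,0,0.001],"angular": [0,0,0],"gripper": 1},{"dp": [0,0,0.002],"angular": [0,0,0],"gripper": 1},{"dp": [0,0,0.002],"angular": [0,0,0],"gripper": 1}])

```text
time_s: 15.12
eef_pos: [0.5134, 0.1817, 0.0731]
ee_rot: [0.598, 0.801, 0.002, 0.001]
wrist_force: [0.1, -0.3, 0.4]
finger_gap: 0.0005
grip_force: 0.0
```

Emit:
step_arm(series=[{"dp": [0,0,0.001],"angular": [0,0,0],"gripper": 1},{"dp": [0,0,0.0015],"angular": [0,0,0],"gripper": 1},{"dp": [0,0,0.0015],"angular": [0,0,0],"gripper": 1}])

```text
time_s: 15.37
eef_pos: [0.5134, 0.1817, 0.0717]
ee_rot: [0.598, 0.801, 0.002, 0.001]
wrist_force: [1.0, -0.2, 0.5]
finger_gap: 0.0004
grip_force: 0.0
```

Emit:
step_arm(series=[{"dp": [0,0,0.001],"angular": [0,0,0],"gripper": 1},{"dp": [0,0,0.0015],"angular": [0,0,0],"gripper": 1},{"dp": [0,0,0.0015],"angular": [0,0,0],"gripper": 1}])

```text
time_s: 15.62
eef_pos: [0.5134, 0.1817, 0.0702]
ee_rot: [0.598, 0.801, 0.002, 0.001]
wrist_force: [0.1, 0.3, 0.8]
finger_gap: 0.001
grip_force: 0.0
```

Emit:
step_arm(series=[{"dp": [0,0,0.001],"angular": [0,0,0],"gripper": 1},{"dp": [0,0,0.0015],"angular": [0,0,0],"gripper": 1},{"dp": [0,0,0.0015],"angular": [0,0,0],"gripper": 1}])

```text
time_s: 15.87
eef_pos: [0.5134, 0.1817, 0.0687]
ee_rot: [0.598, 0.801, 0.002, 0.001]
wrist_force: [0.2, -0.3, -0.2]
finger_gap: 0.0004
grip_force: 0.0
```

Emit:
step_arm(series=[{"dp": [0,0,0.001],"angular": [0,0,0],"gripper": 1},{"dp": [0,0,0.0015],"angular": [0,0,0],"gripper": 1},{"dp": [0,0,0.0015],"angular": [0,0,0],"gripper": 1}])

```text
time_s: 16.12
eef_pos: [0.5134, 0.1817, 0.0672]
ee_rot: [0.598, 0.801, 0.002, 0.001]
wrist_force: [-0.2, -0.0, 0.3]
finger_gap: 0.0004
grip_force: 0.0
```

Emit:
step_arm(series=[{"dp": [0,0,0.001],"angular": [0,0,0],"gripper": 1},{"dp": [0,0,0.0015],"angular": [0,0,0],"gripper": 1},{"dp": [0,0,0.0015],"angular": [0,0,0],"gripper": 1}])

```text
time_s: 16.37
eef_pos: [0.5134, 0.1817, 0.0657]
ee_rot: [0.598, 0.801, 0.002, 0.001]
wrist_force: [-0.2, -0.1, -0.5]
finger_gap: 0.0
grip_force: 0.0
```

Emit:
step_arm(series=[{"dp": [0,0,0.001],"angular": [0,0,0],"gripper": 1},{"dp": [0,0,0.0015],"angular": [0,0,0],"gripper": 1},{"dp": [0,0,0.0015],"angular": [0,0,0],"gripper": 1}])

```text
time_s: 16.62
eef_pos: [0.5135, 0.1817, 0.0642]
ee_rot: [0.598, 0.801, 0.002, 0.001]
wrist_force: [0.4, -0.6, 1.0]
finger_gap: 0.0004
grip_force: 0.0
```

Emit:
step_arm(series=[{"dp": [0,0,0.001],"angular": [0,0,0],"gripper": 1},{"dp": [0,0,0.0015],"angular": [0,0,0],"gripper": 1},{"dp": [0,0,0.0015],"angular": [0,0,0],"gripper": 1}])

```text
time_s: 16.87
eef_pos: [0.5135, 0.1817, 0.0627]
ee_rot: [0.598, 0.801, 0.002, 0.001]
wrist_force: [-0.3, -0.1, 0.5]
finger_gap: 0.0001
grip_force: 0.0
```

Emit:
step_arm(series=[{"dp": [0,0,0.001],"angular": [0,0,0],"gripper": 1},{"dp": [0,0,0.0015],"angular": [0,0,0],"gripper": 1},{"dp": [0,0,0.0015],"angular": [0,0,0],"gripper": 1}])

```text
time_s: 17.12
eef_pos: [0.5135, 0.1817, 0.0612]
ee_rot: [0.598, 0.801, 0.002, 0.001]
wrist_force: [1.3, 0.8, -0.0]
finger_gap: 0.0004
grip_force: 0.0
```

Emit:
step_arm(series=[{"dp": [0,0,0.001],"angular": [0,0,0],"gripper": 1},{"dp": [0,0,0.0015],"angular": [0,0,0],"gripper": 1},{"dp": [0,0,0.0015],"angular": [0,0,0],"gripper": 1}])

```text
time_s: 17.37
eef_pos: [0.5135, 0.1817, 0.0597]
ee_rot: [0.598, 0.801, 0.002, 0.001]
wrist_force: [-1.0, 0.1, -0.4]
finger_gap: 0.0004
grip_force: 0.0
```

Emit:
step_arm(series=[{"dp": [0,0,0.001],"angular": [0,0,0],"gripper": 1},{"dp": [0,0,0.0015],"angular": [0,0,0],"gripper": 1},{"dp": [0,0,0.0015],"angular": [0,0,0],"gripper": 1}])

```text
time_s: 17.62
eef_pos: [0.5135, 0.1817, 0.0582]
ee_rot: [0.598, 0.801, 0.002, 0.001]
wrist_force: [-0.2, 0.0, 0.0]
finger_gap: 0.0006
grip_force: 0.0
```

Tip is now at about 44 mm, below the lowest possible top, and there is still no contact. I'll look before going any further.

Run:
```python
from mv import *
s=monitor.state();print(s['eef_pos'],s['wrist_force'],s['joint_positions'].round(3))
S=imaging.snapshot('side');w=imaging.snapshot('wrist');t=imaging.snapshot('top')
T=np.eye(4);T[:3,:3]=Ro.from_quat(s['ee_rot']).as_matrix();T[:3,3]=s['eef_pos']
M=np.linalg.inv(T@w['T_tool_cam']);w['R']=M[:3,:3];w['t']=M[:3,3]
pickle.dump((s,S,w,t),open('feel.pkl','wb'))
tip=s['eef_pos']+T[:3,2]*.014
print('tip',tip,proj(S,tip),proj(w,tip),proj(w,s['eef_pos']))
q=proj(S,tip)
x0,y0=int(q[0])-60,int(q[1])-70
im=np.zeros((600,800,3),np.uint8)
im[:,:480]=cv2.resize(S['pixels'][y0:y0+150,x0:x0+120],(480,600),interpolation=2)
cv2.circle(im,tuple(np.int32((q-[x0,y0]+.5)*4)),4,(0,0,255),1)
im[:200,480:]=cv2.resize(w['pixels'],(320,200),interpolation=3)
im[200:400,480:]=w['pixels'][100:300,160:480]
p=proj(t,tip);X,Y=int(p[0])-40,int(p[1])-25
im[400:,480:]=cv2.resize(t['pixels'][Y:Y+50,X:X+80],(320,200),interpolation=2)
cv2.imwrite('pics/feel.png',im)
```

```text
[0.51346716 0.18170779 0.0581714 ] [-0.22818941  0.03818179  0.00400818] [ 0.241  0.032  2.012  0.     1.093 -0.046]
tip [0.51352668 0.18172593 0.04417154] [266.61236256 253.40880718] [322.10376257 231.72594068] [322.12134347 239.42925502]
```

View pics/feel.png

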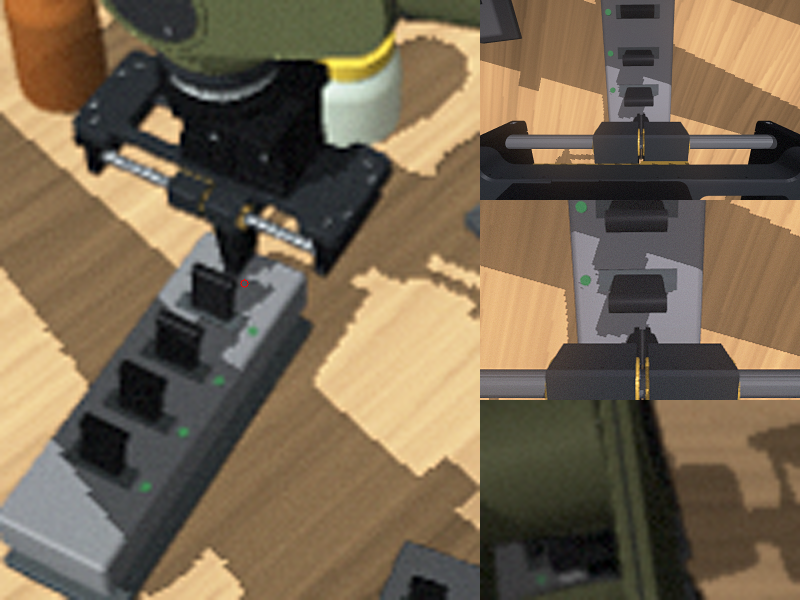

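The picture shows the closed fingertip over the bare end, at about (240,270) in the crop. It's still clear of the top and about 3 px higher than the computed tip at (244,284). I'll go by feel and continue in 1 mm steps.

Emit:
step_arm(series=[{"dp": [0,0,0.0005],"angular": [0,0,0],"gripper": 1},{"dp": [0,0,0.001],"angular": [0,0,0],"gripper": 1},{"dp": [0,0,0.001],"angular": [0,0,0],"gripper": 1}])

```text
time_s: 18.02
eef_pos: [0.5135, 0.1817, 0.0572]
ee_rot: [0.598, 0.801, 0.002, 0.001]
wrist_force: [0.6, -0.8, -0.7]
finger_gap: 0.0004
grip_force: 0.0
```

Emit:
step_arm(series=[{"dp": [0,0,0.0005],"angular": [0,0,0],"gripper": 1},{"dp": [0,0,0.001],"angular": [0,0,0],"gripper": 1},{"dp": [0,0,0.001],"angular": [0,0,0],"gripper": 1}])

```text
time_s: 18.27
eef_pos: [0.5135, 0.1817, 0.0562]
ee_rot: [0.598, 0.801, 0.002, 0.001]
wrist_force: [0.8, -0.2, 0.7]
finger_gap: 0.0005
grip_force: 0.0
```

Emit:
step_arm(series=[{"dp": [0,0,0.0005],"angular": [0,0,0],"gripper": 1},{"dp": [0,0,0.001],"angular": [0,0,0],"gripper": 1},{"dp": [0,0,0.001],"angular": [0,0,0],"gripper": 1}])

```text
time_s: 18.52
eef_pos: [0.5135, 0.1817, 0.0552]
ee_rot: [0.598, 0.801, 0.002, 0.001]
wrist_force: [0.1, 0.3, -0.8]
finger_gap: 0.0008
grip_force: 0.0
```

Emit:
step_arm(series=[{"dp": [0,0,0.0005],"angular": [0,0,0],"gripper": 1},{"dp": [0,0,0.001],"angular": [0,0,0],"gripper": 1},{"dp": [0,0,0.001],"angular": [0,0,0],"gripper": 1}])

```text
time_s: 18.77
eef_pos: [0.5137, 0.1818, 0.055]
ee_rot: [0.598, 0.801, 0.002, 0.001]
wrist_force: [-3.2, 0.4, 5.3]
finger_gap: 0.0005
grip_force: 2.4
```

That is contact at TCP z = 0.0550 with 5 N. The images put the top at about 53 mm and show the tip about 10 mm higher than computed, so relative to the touch this is consistent. The stroke goes 18 mm above the touch, at TCP z = 0.073.

Emit:
step_arm(series=[{"dp": [0,0,-0.005],"angular": [0,0,0],"gripper": 1},{"dp": [0,0,-0.012],"angular": [0,0,0],"gripper": 1},{"dp": [0,0,-0.0188],"angular": [0,0,0],"gripper": 1},{"dp": [0,0,-0.0188],"angular": [0,0,0],"gripper": 1},{"dp": [0,0,-0.0188],"angular": [0,0,0],"gripper": 1}])

```text
time_s: 19.18
eef_pos: [0.5142, 0.1819, 0.0741]
ee_rot: [0.598, 0.801, 0.003, 0.002]
wrist_force: [0.3, -0.6, 0.5]
finger_gap: 0.0004
grip_force: 0.0
```

```bash
python3 mv.py .4515 .3855 .073 16.5; python3 mv.py .484 .2755 .073 16.5
```

```text
t 19.1833 pos [0.5142 0.1819 0.0741] F [ 0.26 -0.58  0.54] gap 0.0004
dp [ 0.213  -0.0024  0.0011] ang [ 0.0067  0.0001 -0.0002]
t 19.1833 pos [0.5142 0.1819 0.0741] F [ 0.26 -0.58  0.54] gap 0.0004
dp [ 0.0983 -0.0024  0.0011] ang [ 0.0067  0.0001 -0.0002]
```

Emit:
step_arm(series=[{"dp": [0.005,-0.001,0.001],"angular": [0.006,0,0],"gripper": 1},{"dp": [0.015,-0.0015,0.001],"angular": [0.006,0,0],"gripper": 1},{"dp": [0.025,-0.002,0.001],"angular": [0.006,0,0],"gripper": 1},{"dp": [0.035,-0.0024,0.001],"angular": [0.006,0,0],"gripper": 1},{"dp": [0.045,-0.0024,0.001],"angular": [0.006,0,0],"gripper": 1},{"dp": [0.055,-0.0024,0.001],"angular": [0.006,0,0],"gripper": 1},{"dp": [0.065,-0.0024,0.001],"angular": [0.006,0,0],"gripper": 1}])

```text
time_s: 19.77
eef_pos: [0.4926, 0.2442, 0.0724]
ee_rot: [0.598, 0.801, -0.001, -0.0]
wrist_force: [1.6, -5.0, 2.0]
finger_gap: 0.0004
grip_force: 2.8
```

Emit:
step_arm(series=[{"dp": [0.01,0,0],"angular": [0,0,0],"gripper": 1},{"dp": [0.02,0,0],"angular": [0,0,0],"gripper": 1},{"dp": [0.03,0,0],"angular": [0,0,0],"gripper": 1},{"dp": [0.04,0,0],"angular": [0,0,0],"gripper": 1},{"dp": [0.05,0,0],"angular": [0,0,0],"gripper": 1},{"dp": [0.06,0,0],"angular": [0,0,0],"gripper": 1},{"dp": [0.07,0,0],"angular": [0,0,0],"gripper": 1},{"dp": [0.08,0,0],"angular": [0,0,0],"gripper": 1},{"dp": [0.09,0,0],"angular": [0,0,0],"gripper": 1},{"dp": [0.1,0,0],"angular": [0,0,0],"gripper": 1},{"dp": [0.11,0,0],"angular": [0,0,0],"gripper": 1},{"dp": [0.12,0,0],"angular": [0,0,0],"gripper": 1},{"dp": [0.13,0,0],"angular": [0,0,0],"gripper": 1},{"dp": [0.14,0,0],"angular": [0,0,0],"gripper": 1},{"dp": [0.148,0,0],"angular": [0,0,0],"gripper": 1},{"dp": [0.148,0,0],"angular": [0,0,0],"gripper": 1}])

```text
time_s: 21.1
eef_pos: [0.4501, 0.387, 0.0721]
ee_rot: [0.598, 0.802, -0.0, -0.001]
wrist_force: [0.2, -0.2, 0.3]
finger_gap: 0.0002
grip_force: 0.0
```

Emit:
step_arm(series=[{"dp": [0,0,-0.015],"angular": [0,0,0],"gripper": 1},{"dp": [0,0,-0.04],"angular": [0,0,0],"gripper": 1},{"dp": [0,0,-0.075],"angular": [0,0,0],"gripper": 1},{"dp": [0,0,-0.11],"angular": [0,0,0],"gripper": 1},{"dp": [0,0,-0.145],"angular": [0,0,0],"gripper": 1},{"dp": [-0.03,0,-0.18],"angular": [0,0,0],"gripper": 1},{"dp": [-0.06,0,-0.21],"angular": [0,0,0],"gripper": 1},{"dp": [-0.09,0,-0.23],"angular": [0,0,0],"gripper": 1},{"dp": [-0.1,0,-0.23],"angular": [0,0,0],"gripper": 1},{"dp": [-0.1,0,-0.23],"angular": [0,0,0],"gripper": 1}])

```text
time_s: 21.93
eef_pos: [0.4808, 0.2879, 0.3044]
ee_rot: [0.6, 0.8, 0.001, 0.001]
wrist_force: [0.4, 0.1, -0.5]
finger_gap: 0.0004
grip_force: 0.0
```

Run:
```python
from mv import *
s=monitor.state();print(s['time_s'],s['eef_pos'])
old=pickle.load(open('snap2.pkl','rb'))
w=imaging.snapshot('wrist');T=np.eye(4);T[:3,:3]=Ro.from_quat(s['ee_rot']).as_matrix();T[:3,3]=s['eef_pos']
M=np.linalg.inv(T@w['T_tool_cam']);w['R']=M[:3,:3];w['t']=M[:3,3]
S=imaging.snapshot('side');t=imaging.snapshot('top')
a=np.radians(106.5);u=np.array([np.cos(a),np.sin(a),0]);v=np.array([-u[1],u[0],0]);c=np.array([.4842,.2752,.0534])
def mean(cam,th,x):
  d=np.array([np.sin(th),np.cos(th)])
  P=[c+u*(x+m*d[0])+v*y+[0,0,m*d[1]] for m in np.linspace(.016,.032,9) for y in np.linspace(-.01,.01,7)]
  return int(np.mean([cam['pixels'][int(round(q[1])),int(round(q[0]))].mean() if 0<=q[0]<639 and 0<=q[1]<399 else np.nan for q in (proj(cam,p) for p in P)]))
for n,cam in(('old side',old['side']),('side',S),('wrist',w)):
  for x in(-.06,-.02,.02,.06): print(n,x,'on',mean(cam,-.3,x),[ (round(j-.3,1),mean(cam,j-.3,x)) for j in(.8,1.2,1.6)])
# guard/bystander change: diff of top & side outside box
for n,cam in(('side',S),('top',t)):
  o=pickle.load(open('snap0.pkl','rb'))[n]['pixels'].astype(int)
  for nm,p in dict(jar=(.57,.03,.085),jarb=(.57,.03,0)).items(): pass
  df=np.abs(cam['pixels'].astype(int)-o).max(2)>60
  k,l,st,ce=cv2.connectedComponentsWithStats(df.astype(np.uint8))
  print(n,[tuple(map(int,q)) for q in st[1:] if q[4]>25])
```

```text
21.9333 [0.48084906 0.28792907 0.3043973 ]
old side -0.06 on 31 [(0.5, 83), (0.9, 54), (1.3, 42)]
old side -0.02 on 26 [(0.5, 50), (0.9, 47), (1.3, 34)]
old side 0.02 on 16 [(0.5, 51), (0.9, 52), (1.3, 33)]
old side 0.06 on 15 [(0.5, 51), (0.9, 120), (1.3, 143)]
side -0.06 on 160 [(0.5, 24), (0.9, 23), (1.3, 55)]
side -0.02 on 54 [(0.5, 16), (0.9, 16), (1.3, 43)]
side 0.02 on 46 [(0.5, 17), (0.9, 14), (1.3, 36)]
side 0.06 on 44 [(0.5, 18), (0.9, 12), (1.3, 57)]
wrist -0.06 on 43 [(0.5, 40), (0.9, 41), (1.3, 54)]
wrist -0.02 on 70 [(0.5, 41), (0.9, 40), (1.3, 46)]
wrist 0.02 on 68 [(0.5, 42), (0.9, 44), (1.3, 46)]
wrist 0.06 on 73 [(0.5, 51), (0.9, 51), (1.3, 51)]
side [(498, 0, 142, 153, 7112), (474, 18, 35, 32, 295), (499, 32, 15, 38, 164), (168, 53, 91, 66, 1734), (464, 53, 30, 30, 481), (273, 67, 21, 6, 38), (221, 73, 23, 19, 108), (174, 76, 430, 241, 37357), (626, 80, 14, 13, 53), (598, 85, 17, 7, 54), (449, 89, 12, 11, 69), (397, 91, 14, 8, 29), (250, 101, 26, 9, 38), (502, 129, 24, 8, 56), (310, 134, 7, 14, 36), (594, 151, 9, 18, 64), (505, 155, 135, 245, 15138), (422, 170, 9, 9, 45), (231, 313, 6, 10, 40), (207, 320, 59, 29, 541), (495, 337, 31, 12, 54)]
top [(120, 149, 132, 203, 7002), (356, 167, 116, 74, 4371), (244, 176, 58, 60, 1607), (79, 209, 39, 51, 758), (181, 232, 20, 11, 154), (83, 246, 9, 21, 56), (602, 268, 10, 11, 37), (612, 277, 28, 13, 202), (467, 285, 112, 115, 7614), (190, 307, 46, 79, 777), (321, 318, 99, 49, 3068), (244, 322, 67, 78, 2284), (618, 342, 8, 13, 49), (134, 349, 46, 40, 645), (416, 377, 26, 23, 356), (141, 398, 24, 2, 34)]
```

All four have moved, but how far is unclear. I'll fit the fold angle by matching paddle silhouettes to the dark pixels.

```bash
cat > fit.py <<'E'
from mv import *
from scipy.optimize import minimize
def frame(dx=0,dz=0):
  a=np.radians(106.5);u=np.array([np.cos(a),np.sin(a),0]);v=np.array([-u[1],u[0],0]);return u,v,np.array([.4842,.2752,.0534+dz])+u*dx
def hull(cam,th,x,dx,dz,sc=4):
  u,v,c=frame(dx,dz);e=u*np.sin(th)+[0,0,np.cos(th)];n=u*np.cos(th)-np.array([0,0,np.sin(th)])
  P=[proj(cam,c+u*x+e*m+n*k+v*y) for m in(0.004,.034) for k in(-.0045,.0045) for y in(-.014,.014)]
  return cv2.convexHull(np.float32(P))
def score(cam,th,x,dx,dz):
  h=hull(cam,th,x,dx,dz);x0,y0=np.int32(h.reshape(-1,2).min(0))-12
  if min(x0,y0)<0: return -1
  p=cam['pixels'][y0:y0+50,x0:x0+50].mean(2).astype(np.float32);g=cv2.resize(p,None,fx=4,fy=4,interpolation=1)
  m=np.zeros(g.shape,np.uint8);cv2.fillConvexPoly(m,np.int32((h.reshape(-1,2)-[x0,y0]+.5)*4),1)
  ring=cv2.dilate(m,np.ones((13,13)))-m
  return np.minimum(g[ring>0],60).mean()-np.minimum(g[m>0],60).mean()
def fit(cam,ths):
  for dx in(-.003,0,.003,):
    for dz in (-.008,-.004,0,.004):
      b=[ths[int(np.argmax([score(cam,t,x,dx,dz) for t in ths]))] for x in(-.06,-.02,.02,.06)]
      m=sum(max(score(cam,t,x,dx,dz) for t in ths) for x in(-.06,-.02,.02,.06))
      yield m,dx,dz,np.round(np.array(b)+.3,2)
ths=np.arange(-.5,1.5,.05)
if __name__=='__main__':
  S=imaging.snapshot('side')
  pickle.dump(S,open('after.pkl','wb'))
  for n,cam in(('old',pickle.load(open('snap2.pkl','rb'))['side']),('new',S)):
    for r_ in sorted(fit(cam,ths),key=lambda q:-q[0])[:5]: print(n,*r_)
E
python3 fit.py
```

```text
old 117.64575 0 0.004 [0.15 0.1  0.1  0.1 ]
old 116.58156 0.003 0.004 [-0. -0. -0. -0.]
old 110.77836 -0.003 0.004 [0.25 0.45 0.2  0.2 ]
old 110.65653 -0.003 0 [0.15 0.4  0.15 0.15]
old 110.26947 0 0 [0.05 0.05 0.05 0.05]
new 128.68082 -0.003 0.004 [1.4  1.4  1.45 1.4 ]
new 123.18964 0 0.004 [1.3 1.3 1.3 1.3]
new 120.09951 -0.003 0 [1.35 1.35 1.35 1.3 ]
new 108.974724 0 0 [1.25 1.25 1.25 1.2 ]
new 106.77817 0.003 0.004 [1.2 1.2 1.2 1.2]
```

Run:
```python
from fit import *
old=pickle.load(open('snap2.pkl','rb'));S=pickle.load(open('after.pkl','rb'));X=(-.06,-.02,.02,.06)
G=[(sum(score(old['side'],-.3,x,dx,dz) for x in X)+sum(score(old['top'],-.3,x,dx,dz) for x in X),dx,dz) for dx in np.arange(-.006,.0081,.002) for dz in np.arange(-.008,.0101,.002)]
for m,dx,dz in sorted(G,reverse=True)[:5]:
  q=[[score(S,t,x,dx,dz) for t in ths] for x in X]
  print(round(m,1),dx.round(3),dz.round(3),round(sum(map(max,q)),1),np.round([ths[int(np.argmax(k))]+.3 for k in q],2))
need([.5135,.1817,.30],16.5)
```

```text
219.2 0.002 0.006 118.5 [1.25 1.3  1.3  1.25]
218.4 0.002 0.004 113.7 [1.25 1.25 1.25 1.2 ]
216.4 0.002 0.008 123.3 [1.35 1.3  1.35 1.25]
213.6 0.004 0.006 105.9 [1.25 1.2  1.2  1.2 ]
212.3 0.004 0.004 101.8 [1.2  1.2  1.2  1.15]
t 22.1333 pos [0.4784 0.29   0.2997] F [-0.13  0.03 -0.38] gap 0.0004
dp [-0.1138  0.0028 -0.0003] ang [-0.005   0.0001  0.0007]
```

The fit gives about 1.27 rad, which is over 1.2 but only just. A second pass slightly lower (about 15.5 mm over the top, within the stated band) gives margin.

Emit:
step_arm(series=[{"dp": [-0.03,0.001,0],"angular": [-0.005,0,0],"gripper": 1},{"dp": [-0.065,0.002,0],"angular": [-0.005,0,0],"gripper": 1},{"dp": [-0.095,0.003,0],"angular": [-0.005,0,0],"gripper": 1},{"dp": [-0.114,0.003,0.01],"angular": [-0.005,0,0],"gripper": 1},{"dp": [-0.114,0.003,0.04],"angular": [-0.005,0,0],"gripper": 1},{"dp": [-0.114,0.003,0.075],"angular": [-0.005,0,0],"gripper": 1},{"dp": [-0.114,0.003,0.11],"angular": [-0.005,0,0],"gripper": 1},{"dp": [-0.114,0.003,0.14],"angular": [-0.005,0,0],"gripper": 1},{"dp": [-0.114,0.003,0.17],"angular": [-0.005,0,0],"gripper": 1},{"dp": [-0.114,0.003,0.19],"angular": [-0.005,0,0],"gripper": 1},{"dp": [-0.114,0.003,0.205],"angular": [-0.005,0,0],"gripper": 1},{"dp": [-0.114,0.003,0.215],"angular": [-0.005,0,0],"gripper": 1},{"dp": [-0.114,0.003,0.215],"angular": [-0.005,0,0],"gripper": 1},{"dp": [-0.114,0.003,0.215],"angular": [-0.005,0,0],"gripper": 1}])

```text
time_s: 23.3
eef_pos: [0.5137, 0.1815, 0.0863]
ee_rot: [0.598, 0.802, 0.001, 0.0]
wrist_force: [0.8, -0.0, -0.4]
finger_gap: 0.0005
grip_force: 0.0
```

```bash
python3 mv.py .5135 .1817 .0555 16.5
```

```text
t 23.3 pos [0.5137 0.1815 0.0863] F [ 0.81 -0.02 -0.42] gap 0.0005
dp [ 0.0003 -0.0002  0.0308] ang [ 0.0018 -0.0002  0.0008]
```

Emit:
step_arm(series=[{"dp": [0,0,0.007],"angular": [0.002,0,0],"gripper": 1},{"dp": [0,0,0.012],"angular": [0.002,0,0],"gripper": 1},{"dp": [0,0,0.015],"angular": [0.002,0,0],"gripper": 1},{"dp": [0,0,0.015],"angular": [0.002,0,0],"gripper": 1},{"dp": [0,0,0.015],"angular": [0.002,0,0],"gripper": 1}])

```text
time_s: 23.72
eef_pos: [0.5145, 0.1809, 0.0722]
ee_rot: [0.598, 0.801, 0.001, 0.001]
wrist_force: [-0.1, 0.9, -0.2]
finger_gap: 0.0006
grip_force: 0.0
```

```bash
python3 mv.py .4515 .3855 .0705 16.5
```

```text
t 23.7167 pos [0.5145 0.1809 0.0722] F [-0.14  0.89 -0.21] gap 0.0006
dp [ 0.214  -0.0024  0.0017] ang [ 0.0019 -0.     -0.0003]
```

Emit:
step_arm(series=[{"dp": [0.005,-0.001,0.0013],"angular": [0.002,0,0],"gripper": 1},{"dp": [0.015,-0.002,0.0013],"angular": [0.002,0,0],"gripper": 1},{"dp": [0.025,-0.0024,0.0013],"angular": [0.002,0,0],"gripper": 1},{"dp": [0.035,-0.0024,0.0013],"angular": [0.002,0,0],"gripper": 1},{"dp": [0.045,-0.0024,0.0013],"angular": [0.002,0,0],"gripper": 1},{"dp": [0.055,-0.0024,0.0013],"angular": [0.002,0,0],"gripper": 1}])

```text
time_s: 24.22
eef_pos: [0.4962, 0.2342, 0.071]
ee_rot: [0.598, 0.801, -0.0, 0.0]
wrist_force: [-0.2, -1.2, 2.9]
finger_gap: 0.0005
grip_force: 0.8
```

Contact on paddle 1 is light, with no jam. I'll continue the stroke.

Emit:
step_arm(series=[{"dp": [0.01,0,0],"angular": [0,0,0],"gripper": 1},{"dp": [0.02,0,0],"angular": [0,0,0],"gripper": 1},{"dp": [0.03,0,0],"angular": [0,0,0],"gripper": 1},{"dp": [0.04,0,0],"angular": [0,0,0],"gripper": 1},{"dp": [0.05,0,0],"angular": [0,0,0],"gripper": 1},{"dp": [0.06,0,0],"angular": [0,0,0],"gripper": 1},{"dp": [0.07,0,0],"angular": [0,0,0],"gripper": 1},{"dp": [0.08,0,0],"angular": [0,0,0],"gripper": 1},{"dp": [0.09,0,0],"angular": [0,0,0],"gripper": 1},{"dp": [0.1,0,0],"angular": [0,0,0],"gripper": 1},{"dp": [0.11,0,0],"angular": [0,0,0],"gripper": 1},{"dp": [0.12,0,0],"angular": [0,0,0],"gripper": 1},{"dp": [0.13,0,0],"angular": [0,0,0],"gripper": 1},{"dp": [0.14,0,0],"angular": [0,0,0],"gripper": 1},{"dp": [0.15,0,0],"angular": [0,0,0],"gripper": 1},{"dp": [0.158,0,0],"angular": [0,0,0],"gripper": 1},{"dp": [0.158,0,0],"angular": [0,0,0],"gripper": 1}])

```text
time_s: 25.63
eef_pos: [0.4512, 0.386, 0.0708]
ee_rot: [0.598, 0.802, 0.0, -0.0]
wrist_force: [-0.9, -0.3, 0.6]
finger_gap: 0.0005
grip_force: 0.0
```

Emit:
step_arm(series=[{"dp": [0,0,-0.015],"angular": [0,0,0],"gripper": 1},{"dp": [0,0,-0.04],"angular": [0,0,0],"gripper": 1},{"dp": [0,0,-0.075],"angular": [0,0,0],"gripper": 1},{"dp": [0,0,-0.11],"angular": [0,0,0],"gripper": 1},{"dp": [0,0,-0.145],"angular": [0,0,0],"gripper": 1},{"dp": [-0.03,0,-0.18],"angular": [0,0,0],"gripper": 1},{"dp": [-0.06,0,-0.21],"angular": [0,0,0],"gripper": 1},{"dp": [-0.09,0,-0.23],"angular": [0,0,0],"gripper": 1},{"dp": [-0.1,0,-0.23],"angular": [0,0,0],"gripper": 1},{"dp": [-0.1,0,-0.23],"angular": [0,0,0],"gripper": 1}])

```text
time_s: 26.47
eef_pos: [0.4816, 0.287, 0.303]
ee_rot: [0.6, 0.8, 0.002, 0.001]
wrist_force: [0.2, 0.0, -0.3]
finger_gap: 0.0003
grip_force: 0.0
```

Run:
```python
from fit import *
S=imaging.snapshot('side');X=(-.06,-.02,.02,.06)
for dx,dz in((.002,.006),(.002,.004),(0,.004)):
  q=[[score(S,t,x,dx,dz) for t in ths] for x in X]
  print(round(sum(map(max,q)),1),np.round([ths[int(np.argmax(k))]+.3 for k in q],2))
# guard and bystanders vs. earlier picture
o=pickle.load(open('snap2.pkl','rb'))['side']['pixels'].astype(int)
df=np.abs(S['pixels']-o).max(2)
z=pickle.load(open('snap0.pkl','rb'))['side']['pixels'].astype(int);d0=np.abs(S['pixels']-z).max(2)
for n,(x0,y0,x1,y1) in dict(guard=(320,110,425,215)).items(): print(n,(df[y0:y1,x0:x1]>60).mean())
for n,(x0,y0,x1,y1) in dict(jug=(272,118,320,172),jar=(278,182,308,220),brush=(322,228,378,272),adapter=(252,168,286,198),bottle=(206,165,233,210)).items(): print(n,(d0[y0:y1,x0:x1]>60).mean().round(3),(df[y0:y1,x0:x1]>60).mean().round(3))
```

```text
120.8 [1.3 1.3 1.3 1.3]
115.4 [1.25 1.3  1.3  1.25]
126.2 [1.35 1.35 1.35 1.3 ]
guard 0.4772789115646259
jug 0.378 0.446
jar 0.0 0.0
brush 0.34 0.373
adapter 0.196 0.196
bottle 0.633 0.705
```

Run:
```python
from station import monitor,r
s=monitor.state();print(s['time_s'],s['qvel'].round(3));print(r.sign_off())
```

```text
26.5167 [0.034 0.031 0.031 0.007 0.001 0.004]
the job is handed in; nothing more can be done
None
```

I handed in the job at 26.5 s: the guard was set down upright in the drip tray, and all four switches were folded over, to about 1.3 rad by image fit (over 1.2 counts as off). I made a second, slightly lower stroke for margin, and I did not get a clear final view of the guard or most of the bystanders because the arm was in the way.

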